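Clamp a bearing cage ring in its holder with the three-start screw cap

TASK

The cage ring already sits on the measuring holder. Set the blue screw cap over it, keep it level and turn it backwards (anticlockwise from above) under light pressure until you feel the thread drop in, then screw it down clockwise until the cap clamps the thin ring firmly, but not so hard that the ring is crushed. Let go of the cap, and leave the other things on the desk where they are.

Things in the scene. Friction and masses are not known exactly. Their poses are not given: they have to be found in the camera images.
- screw_cap: Blue knurled round screw cap, loose, about 90 g, at first standing the right way up on the desk. Outside diameter 52 mm, height 28.5 mm, straight upright sides, a 22 mm hole through its top. Origin: centre of its open underside, z up along its axis. Inside, the sleeve is 43.4 mm wide and 24 mm deep up to the lip, whose flat underside clamps the ring.
- lugs (a point): Point on the cap's axis, 1.5 mm above its underside, level with its three short thread lugs, 120 degrees apart: each 2.5 mm thick and 6 mm long, standing inward from the sleeve to a circle of 36 mm. They are hidden inside; where they point is not told.
- holder: Steel ring holder fixed to the desk: square grey base plate 90 x 90 x 16 mm, on it an upright post of 34 mm diameter (its foot 54 mm wide, up to 26 mm high). Origin: centre of the plate's underside, on the post's axis, z up. Heights of the cap's origin here: 70 mm or more = clear above the ring; 47 to 53 mm = lugs lying on the thread; 44 mm = lip meets the ring; 43 to 40.5 mm = ring clamped.
- thread (a point): Point on the post's axis, 52 mm above the desk, level with the blunt upper ends of the right-hand outside thread (clockwise from above goes down): three ridges 2 mm thick, 41 mm outside diameter, 120 degrees apart, each 215 degrees long, falling 18 mm a turn. The lugs have 1.5 mm play up and down and 1 mm sideways; off-centre, side forces build up. Where the ends point is not told: feel for it.
- seat_top (a point): Centre of the sprung seat on top of the post, on which the ring lies, 59 mm above the desk at rest. How the thread behaves: a cap set down anywhere rests on the ridges; turned anticlockwise it climbs, within 130 degrees, to 53 mm, then drops 6 mm. Clockwise from the drop it meets the ring after some 65 degrees; 125 to 175 degrees from the drop clamp it. Friction 0.3: it stays as left.
- seat (a joint): How far the sprung seat under the ring is pressed down: 0 = up, 0.0035 m = fully down, solid. The spring takes 10 N a millimetre, so 1 to 3 mm (10 to 30 N) is a firm clamp; turned on when it is solid, the cap crushes the ring.
- cage_ring: Gold-coloured thin bearing cage ring, 31 mm outside diameter, 9 mm high, 22 g, loose; it lies on the sprung seat round a low spigot, its top 68 mm above the desk. Origin: centre of its underside, z up. The cap's lip clamps its top face; more than 60 N crushes it.
- oil_pot: Bystander: round light-grey tin with lid, 51 mm wide, 36 mm high, on the desk. Origin: centre of the underside.
- micrometer: Bystander: outside micrometer lying flat, 46 x 140 x 14 mm. Origin: centre of the underside.
- spare_ring: Bystander: a second gold cage ring, 31 mm wide, 9 mm high, lying on the desk (not the one on the holder). Origin: centre of the underside.
Things that resemble listed ones, but are neither listed nor needed, are in the scene too. Several things have the shape of the screw_cap; the one meant has the colours described above.

How it is judged (in metres and radians):
On the way, in this order (a step that is already met when the one before it is completed fails the run):
1. the cap, level over the post and resting on its thread, has come up to the upper ends of the ridges (origin 51.7 to 54 mm above the holder's underside) (z of screw_cap in the frame of holder between 0.0517 and 0.054 m and horizontal distance between screw_cap and holder below 0.0025 m and angle between screw_cap's own z axis and vertical below 0.06 rad and contact force between screw_cap and holder above 0.2 N), for 0.1 s.
2. the thread has dropped in: the cap is 4.5 mm or more lower, centred and level (z of screw_cap in the frame of holder below 0.0482 m and horizontal distance between screw_cap and holder below 0.0025 m and angle between screw_cap's own z axis and vertical below 0.06 rad), for 0.1 s.
At the end, for the whole second after the job is handed in: the cap is screwed home, its origin 38.5 to 43.6 mm above the holder's underside, within 2 mm of the post's axis and within 1.7 degrees of level, at rest; it presses on the cage ring with more than 8 N, and the ring is within 3 mm of its seat's centre (z of screw_cap in the frame of holder between 0.0385 and 0.0436 m and horizontal distance between screw_cap and holder below 0.002 m and angle between screw_cap's own z axis and vertical below 0.03 rad and contact force between screw_cap and cage_ring above 8 N and linear speed of screw_cap below 0.01 m/s and horizontal distance between cage_ring and holder below 0.003 m); the robot touches nothing.
It fails at once if the thin cage ring is crushed: the cap presses on it with more than 60 N (contact force between screw_cap and cage_ring above 60 N).
It fails at once if the thread is forced: more than 60 N between cap and holder (contact force between screw_cap and holder above 60 N).
It fails at once if the cage ring is knocked off its seat (more than 6 mm to the side) (horizontal distance between cage_ring and holder above 0.006 m).
It fails at once if the oil tin, the micrometer or the spare ring is moved more than 15 mm (distance of any of oil_pot, micrometer, spare_ring from where it was at the start of the episode above 0.015 m).
It also fails if it takes over 61 s, if anything falls off the work surface, if the arm or the gripper's body presses on something with over 40 N, if the wrist force passes 120 N, or if a joint passes its speed limit or range.

ROBOT

A 6-joint arm with a two-finger parallel gripper is mounted at the origin on the work surface; the furniture and walls round the work are solid. World frame = base frame: x ahead of the robot, y to its left, z up, the work surface at z = 0. Lengths are in mm, angles in rad, forces in N, time in s.
With the tool pointing down it reaches from about 350 to 975 mm from the base axis. Payload 4.9 kg.
Tool frame: the origin (TCP) lies at the very end of the fingers, on their centre line; the grasp point (between the pads) lies 19 mm behind it; y points along the fingers, z is the direction in which the jaws open and shut, and the axes are right-handed (so a half turn about y gives the same grasp; the last joint's range is limited). The gripper opens to 85 mm and grips with 20 to 120 N. Pads are 22 mm wide; open, the fingers measure 114 mm over their backs; the gripper's body (76 mm by 85 mm) begins 54 mm behind the grasp point. The pads swing forward as they close: fully open they stand 13 mm farther back than shut.
Start: joints at [1.1, 0.053, 1.613, -0, 1.476, -0.119], TCP at [215.356, 586.705, 231.304] pointing down, gripper open.
Joint ranges: [-3.01, 3.01], [-1.01, 2.22], [0.06, 2.58], [-1.02, 4.17], [0.09, 2.62], [-3.14, 3.14]. Speed limits (rad/s): [2.57, 2.57, 3.14, 3.14, 3.14, 3.14].

INTERFACE

Orientations are given as a unit quaternion [x, y, z, w].
In Python, from bench import bot gives the robot as it stands. The module is installed in compiled form; this text tells all that it offers.
- The arm moves only by the shell command python3 -m inch 'ROWS' [FORCE]. ROWS is JSON, a list of rows, each an object with "dp": the shift along the tool's x, y, z in m, a list of three; "dr": the turn, a rotation vector about the tool's x, y, z in rad, a list of three; "grip": the finger opening in m, from 0 to 0.0854. A call has 1 to 5 rows; each row shifts and turns the commanded pose from where the row before left it, along the tool's axes as they then stand; what a row does not reach is not made up. A row lasts 1/12 s, in which the tool goes at most 41.7 mm and 7.16 degrees, less where a joint would pass 70% of its speed; a pose out of reach is approached as far as the arm can. A call with a gripper value outside its range is refused whole. The fingers move at their own pace and stop on an object; FORCE is the grip in N (left out, the last holds). Time passes only in rows, so rows that do not move let the fingers close. It gives the time, the measured TCP pose, the force and the opening at its end, in the units of the state.
- bot.observe(): the state, without advancing time (a new reading comes with each control period).
- bot.capture(name): name is "scene" or "top"; returns a dict with "pixels" (480x640x3 uint8, red, green, blue), "fovy" (degrees; the focal length in pixels is half the picture's height over the tangent of half this angle, whatever the lens; pixels are square), "cx", "cy" (the principal point, pixels), "R" (3x3) and "t" (3): a world point X has camera coordinates R X + t. Camera axes: x right, y down, z forward; pixel columns grow to the right and rows downward; lengths in mm; the calibration is good to about 2 mm. A picture is of the moment at which its call begins. There is no depth.
- bot.job_done(): hands the job in, once; it reports no verdict.
The state is a dict: "time_s": time; "qpos": joint angles; "qd": joint speeds; "effort": joint torques, N m; "ee_pos": TCP position; "ee_rot": TCP orientation; "ft_force": force on the tool from outside, world axes, zero at the start; "torque": the same for the moment, N m; "grip_width": opening from 0.0 (shut) to 1.0 (fully open).
Only numpy, scipy, OpenCV 4.12 (cv2) and the standard library are available. Lean on these libraries where they do the work, as an engineer would, in place of code of your own. Each camera call takes 0.05 s, during which the arm holds its last target. There are 200 camera calls.

## Working session

There is one attempt and no reset: what is moved stays moved. The work goes in short steps, Python scripts to look and compute and a shell command to move; the robot and the scene stay as the last step left them, time stands still between calls to the robot, and variables do not carry over. Pictures are saved under pics/ and viewed, about 8 in all and at most 12, crops included, and the job is handed in when it is done.

```bash
mkdir -p pics; python3 - <<'E'
from bench import bot
import cv2,json
s=bot.observe();print(s)
for n in("scene","top"):
    c=bot.capture(n);cv2.imwrite(f"pics/{n}0.png",c["pixels"][:,:,::-1]);print(n,c["fovy"],c["cx"],c["cy"],c["R"],c["t"])
E
```

```text
{'time_s': 0.0, 'qpos': array([ 1.10003358e+00,  5.33818361e-02,  1.61433197e+00,  6.75591864e-06,
        1.47599731e+00, -1.19005098e-01]), 'qd': array([-0.00011697,  0.00014037, -0.00047297,  0.00025939,  0.0006607 ,
       -0.00060583]), 'effort': array([ 4.06597937e-04, -3.93671250e+01, -3.70182967e+01, -1.88840193e-05,
        7.09085914e-03, -1.53644470e-05]), 'ee_pos': array([215.0518259 , 586.15683949, 230.02486083]), 'ee_rot': array([ 0.69691389, -0.12394504,  0.12350513, -0.69548195]), 'ft_force': array([ 0.01868631,  0.60176333, -0.3308808 ]), 'torque': array([-0.01341991,  0.01785089, -0.02875647]), 'grip_width': 1.0054224138788126}
scene 50.25854042047064 320.8814585068843 241.0954566017676 [[ 0.6818572  -0.73147265  0.00430245]
 [-0.55299383 -0.51931683 -0.65154267]
 [ 0.47881998  0.44187983 -0.75859979]] [-419.22715858  381.1035685   732.03044108]
top 43.949529386914875 317.6538680687844 239.88879714250857 [[ 1.60457070e-02 -9.99870954e-01  7.80932088e-04]
 [-9.87448367e-01 -1.59690780e-02 -1.57132781e-01]
 [ 1.57124975e-01  1.75017645e-03 -9.87577176e-01]] [ -20.34897953  614.78750387 1041.14274927]
```

View pics/scene0.png

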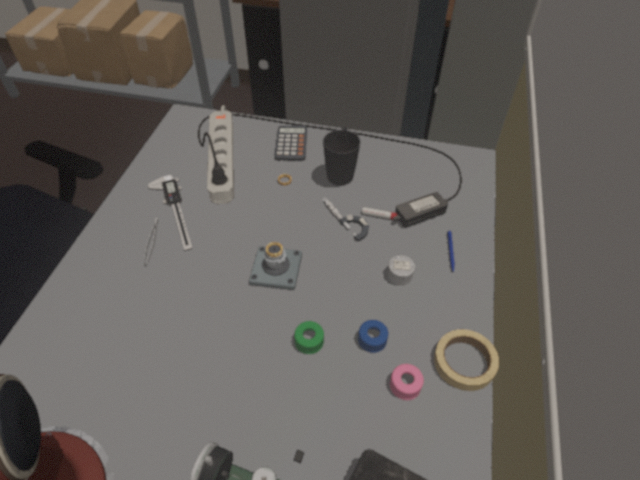

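View pics/top0.png

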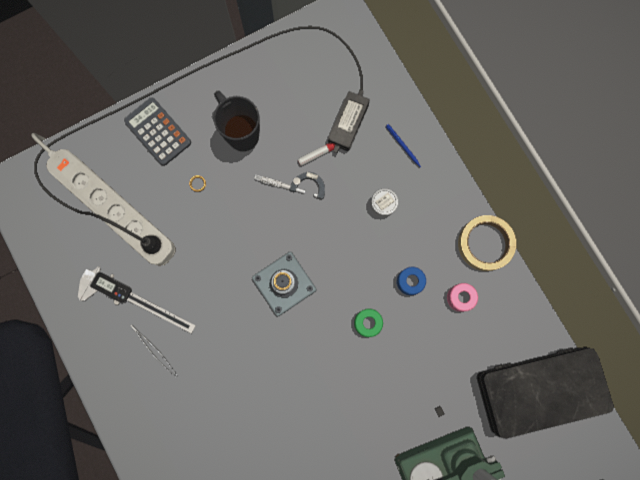

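Candidates for the cap: blue at scene (374,335) / top (411,281); green at (309,337) / (369,323); pink at (407,381) / (463,298). The blue one fits the description. The blue pen is irrelevant. I'll measure the cap and the ring on the holder, and check a close crop.

```bash
cat > h.py <<'E'
from bench import bot
import cv2,numpy as np
from scipy.optimize import least_squares
from scipy.spatial.transform import Rotation as Rot
def proj(c,X):
    f=240/np.tan(np.radians(c["fovy"]/2)); p=np.asarray(X)@np.array(c["R"]).T+np.array(c["t"])
    return p[:,:2]/p[:,2:]*f+[c["cx"],c["cy"]]
def circ(x,y,z,r):
    a=np.linspace(0,2*np.pi,90,endpoint=False)
    return np.c_[x+r*np.cos(a),y+r*np.sin(a),np.full(90,z)]
def hullc(p):
    m=cv2.moments(cv2.convexHull(np.float32(p)));return np.array([m["m10"],m["m01"]])/m["m00"],m["m00"]
def blob(c,lo,hi,box):
    x0,y0,x1,y1=box
    hsv=cv2.cvtColor(c["pixels"][y0:y1,x0:x1],cv2.COLOR_RGB2HSV)
    m=cv2.inRange(hsv,np.array(lo),np.array(hi))
    n,l,s,_=cv2.connectedComponentsWithStats(m);k=1+np.argmax(s[1:,4])
    ys,xs=np.nonzero(l==k)
    return np.c_[xs+x0,ys+y0]
def locate(obs,r,z0,z1,g):
    # obs: list of (cam, pixels); joint and per-camera estimates of axis x,y
    def res(v,o): return np.concatenate([hullc(np.r_[proj(c,circ(*v,z0,r)),proj(c,circ(*v,z1,r))])[0]-hullc(p)[0] for c,p in o])
    S=[least_squares(res,g,args=(o,),diff_step=1e-3).x for o in [obs]+[[k] for k in obs]]
    c,p=obs[0]
    return S
BLUE=((100,90,30),(125,255,255)); GOLD=((12,60,60),(30,255,255))
E
python3 - <<'E'
from h import *
s=bot.capture("scene");t=bot.capture("top")
b=[(s,blob(s,*BLUE,(345,310,400,360))),(t,blob(t,*BLUE,(385,255,440,305)))]
print("cap",locate(b,26,0,28.5,[500,-100]),[hullc(p) for _,p in b])
g=[(s,blob(s,*GOLD,(255,235,295,265))),(t,blob(t,*GOLD,(265,265,300,300)))]
L=locate(g,15.5,59,68,[500,100])
print("ring",L,[hullc(p) for _,p in g])
for c,_ in g: print(hullc(np.r_[proj(c,circ(*L[0],59,15.5)),proj(c,circ(*L[0],68,15.5))]))
# overlay crop
im=[]
for c,bx in((s,(240,220,440,370)),(t,(240,215,440,365))):
    im.append(cv2.resize(c["pixels"][bx[1]:bx[3],bx[0]:bx[2],::-1],None,fx=3,fy=3,interpolation=2)[:, :])
cv2.imwrite("pics/crop1.png",cv2.resize(np.vstack(im),(400,600)) if 0 else np.hstack(im)[:, :][::1])
cv2.imwrite("pics/crop1.png",cv2.resize(np.vstack([i for i in im]),None,fx=2/3,fy=2/3))
o=bot.observe();print(Rot.from_quat(o["ee_rot"]).as_matrix().round(3))
E
```

```text
cap [array([ 547.57346549, -186.65398421]), array([ 549.1205742 , -186.86784355]), array([ 546.11597435, -186.19662605])] [(array([373.11500519, 334.89745587]), 642.0), (array([411.2065958 , 280.59007904]), 611.5)]
ring [array([538.51411105,  51.59022208]), array([539.56189986,  51.14296942]), array([537.6407942 ,  52.07858739])] [(array([273.96068376, 248.98632479]), 195.0), (array([281.96117216, 280.76263736]), 227.5)]
(array([273.39318854, 249.1730096 ]), 213.98730763001367)
(array([282.24709123, 280.2791081 ]), 245.11957959644496)
[[ 0.939 -0.001  0.345]
 [-0.345 -0.001  0.939]
 [-0.    -1.    -0.001]]
```

View pics/crop1.png

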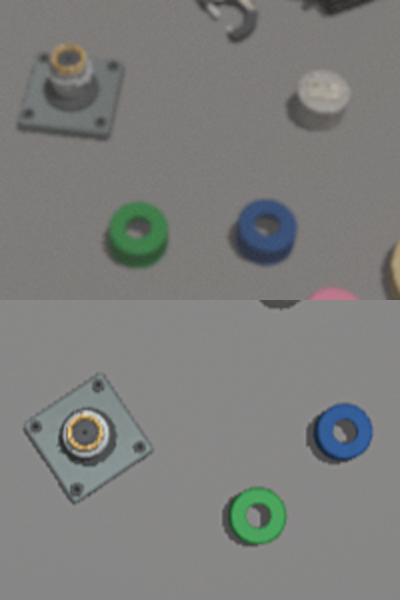

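The crop confirms the blue knurled cap with its through hole: crop (266,232) in the scene view and (343,432) in the top view. The ring is on the post at crop (85,432). The estimates are cap (547.5,-186.7) and post axis (538.5,51.6). I'll move above the cap, then turn the tool to yaw 0, which puts joint 6 mid-range.

```bash
R='python3 -m inch'
python3 -m inch '[{"dp":[0.0263,0,-0.0278]},{"dp":[0.0263,0,-0.0278]},{"dp":[0.0263,0,-0.0278]},{"dp":[0.0263,0,-0.0278]},{"dp":[0.0263,0,-0.0278]}]'
python3 -m inch '[{"dp":[0.0263,0,-0.0278]},{"dp":[0.0263,0,-0.0278]},{"dp":[0.0263,0,-0.0278]},{"dp":[0.0263,0,-0.0278]},{"dp":[0.0263,0,-0.0278]}]'
python3 -m inch '[{"dp":[0.0263,0,-0.0278]},{"dp":[0.0263,0,-0.0278]},{"dp":[0.0263,0,-0.0278]},{"dp":[0.0263,0,-0.0278]},{"dp":[0.0263,0,-0.0278]}]'
python3 -m inch '[{"dp":[0.0263,0,-0.0278]},{"dp":[0.0263,0,-0.0278]},{"dp":[0.0263,0,-0.0278]},{"dp":[0.0263,0,-0.0278]},{"dp":[0.0263,0,-0.0278]}]'
python3 -m inch '[{"dp":[0.0263,0,-0.0278]},{"dp":[0.0263,0,-0.0278]},{"dr":[0,0.122,0]},{"dr":[0,0.122,0]},{"dr":[0,0.122,0]}]'
python3 -m inch '[{"dp":[0,0.02,0],"dr":[0,0.122,0]},{"dp":[0,0.02,0],"dr":[0,0.122,0]},{"dp":[0,0.02,0],"dr":[0,0.122,0]},{"dp":[0,0.02,0],"dr":[0,0.122,0]},{"dp":[0,0.02,0],"dr":[0,0.122,0]}]'
python3 -m inch '[{"dp":[0,0.02,0],"dr":[0,0.122,0]},{"dp":[0,0.01,0],"dr":[0,0.122,0]},{"dp":[0,0,0]},{"dp":[0,0,0]}]'
python3 -c "
from h import *
o=bot.observe();print(o['qpos'],o['ee_pos'],o['ft_force'],Rot.from_quat(o['ee_rot']).as_matrix().round(4))"
```

```text
[ 1.09998837e+00  5.31297629e-02  1.61378559e+00  1.01797536e-05
  1.47600260e+00 -1.19002373e-01] [215.18513513 586.35906701 230.5075438 ] [-0.65173194 -0.00513612  0.32968217] [[ 9.388e-01 -6.000e-04  3.446e-01]
 [-3.446e-01 -1.200e-03  9.388e-01]
 [-2.000e-04 -1.000e+00 -1.300e-03]]invalid input
invalid input
invalid input
invalid input
invalid input
invalid input
invalid input
```

```bash

python3 -m inch '[{"dp":[0.0263,0,-0.0278],"dr":[0,0,0],"grip":0.085},{"dp":[0.0263,0,-0.0278],"dr":[0,0,0],"grip":0.085}]' ; python3 -m inch 2>&1 | head
```

```text
time_s: 0.37
ee_pos: [245.1, 516.1, 230.4]
ee_rot: [0.697, -0.123, 0.123, -0.696]
ft_force: [0.7, -0.4, 0.3]
grip_width: 0.993
invalid input
```

All three keys are needed in each row. 20 translation rows remain.

```bash

python3 -m inch '[{"dp":[0.0263,0,-0.0278],"dr":[0,0,0],"grip":0.085},{"dp":[0.0263,0,-0.0278],"dr":[0,0,0],"grip":0.085},{"dp":[0.0263,0,-0.0278],"dr":[0,0,0],"grip":0.085},{"dp":[0.0263,0,-0.0278],"dr":[0,0,0],"grip":0.085},{"dp":[0.0263,0,-0.0278],"dr":[0,0,0],"grip":0.085}]' | grep -E 'pos|force'
python3 -m inch '[{"dp":[0.0263,0,-0.0278],"dr":[0,0,0],"grip":0.085},{"dp":[0.0263,0,-0.0278],"dr":[0,0,0],"grip":0.085},{"dp":[0.0263,0,-0.0278],"dr":[0,0,0],"grip":0.085},{"dp":[0.0263,0,-0.0278],"dr":[0,0,0],"grip":0.085},{"dp":[0.0263,0,-0.0278],"dr":[0,0,0],"grip":0.085}]' | grep -E 'pos|force'
python3 -m inch '[{"dp":[0.0263,0,-0.0278],"dr":[0,0,0],"grip":0.085},{"dp":[0.0263,0,-0.0278],"dr":[0,0,0],"grip":0.085},{"dp":[0.0263,0,-0.0278],"dr":[0,0,0],"grip":0.085},{"dp":[0.0263,0,-0.0278],"dr":[0,0,0],"grip":0.085},{"dp":[0.0263,0,-0.0278],"dr":[0,0,0],"grip":0.085}]' | grep -E 'pos|force'
python3 -m inch '[{"dp":[0.0263,0,-0.0278],"dr":[0,0,0],"grip":0.085},{"dp":[0.0263,0,-0.0278],"dr":[0,0,0],"grip":0.085},{"dp":[0.0263,0,-0.0278],"dr":[0,0,0],"grip":0.085},{"dp":[0.0263,0,-0.0278],"dr":[0,0,0],"grip":0.085},{"dp":[0.0263,0,-0.0278],"dr":[0,0,0],"grip":0.085}]' | grep -E 'pos|force'
python3 -m inch '[{"dp":[0,0.02,0],"dr":[0,0.122,0],"grip":0.085},{"dp":[0,0.02,0],"dr":[0,0.122,0],"grip":0.085},{"dp":[0,0.02,0],"dr":[0,0.122,0],"grip":0.085},{"dp":[0,0.02,0],"dr":[0,0.122,0],"grip":0.085},{"dp":[0,0.02,0],"dr":[0,0.122,0],"grip":0.085}]' | grep -E 'pos|force'
python3 -m inch '[{"dp":[0,0.02,0],"dr":[0,0.122,0],"grip":0.085},{"dp":[0,0.02,0],"dr":[0,0.122,0],"grip":0.085},{"dp":[0,0,0],"dr":[0,0.122,0],"grip":0.085},{"dp":[0,0,0],"dr":[0,0.122,0],"grip":0.085},{"dp":[0,0,0],"dr":[0,0.121,0],"grip":0.085}]'
python3 -m inch '[{"dp":[0,0,0],"dr":[0,0,0],"grip":0.085}]'
python3 -c "
from h import *
o=bot.observe();print(o['qpos'],o['ee_pos'],o['ft_force'],Rot.from_quat(o['ee_rot']).as_matrix().round(4))"
```

```text
ee_pos: [321.2, 338.9, 231.1]
ft_force: [1.1, 1.5, -0.5]
ee_pos: [396.9, 163.0, 231.3]
ft_force: [0.7, 0.2, 0.6]
ee_pos: [472.5, -13.0, 231.3]
ft_force: [0.4, 0.5, 0.9]
ee_pos: [548.1, -188.8, 231.0]
ft_force: [0.1, 0.2, 0.4]
ee_pos: [547.6, -186.9, 130.1]
ft_force: [-0.2, 0.1, -0.9]
time_s: 2.87
ee_pos: [547.2, -186.5, 90.3]
ee_rot: [-0.499, 0.502, -0.501, 0.498]
ft_force: [0.1, -0.8, 0.4]
grip_width: 0.995
time_s: 2.95
ee_pos: [547.5, -186.7, 90.8]
ee_rot: [-0.5, 0.501, -0.5, 0.499]
ft_force: [-0.3, 0.2, -0.4]
grip_width: 0.995
[-4.57237068e-01  7.15830726e-02  1.83801363e+00 -2.15428735e-05
  1.23279149e+00 -4.55339218e-01] [ 547.51969769 -186.69800235   90.84438152] [-0.31645931  0.15099155 -0.4461385 ] [[-1.9e-03 -7.0e-04  1.0e+00]
 [-1.0e+00  3.0e-04 -1.9e-03]
 [-3.0e-04 -1.0e+00 -7.0e-04]]
```

```bash

python3 -m inch '[{"dp":[0,0.022,0],"dr":[0,0,0],"grip":0.085},{"dp":[0,0.022,0],"dr":[0,0,0],"grip":0.085},{"dp":[0,0.022,0],"dr":[0,0,0],"grip":0.085},{"dp":[0,0.016,0],"dr":[0,0,0],"grip":0.085},{"dp":[0,0.006,0],"dr":[0,0,0],"grip":0.075}]' 50
python3 -m inch '[{"dp":[0,0,0],"dr":[0,0,0],"grip":0.045},{"dp":[0,0,0],"dr":[0,0,0],"grip":0.045},{"dp":[0,0,0],"dr":[0,0,0],"grip":0.045},{"dp":[0,0,0],"dr":[0,0,0],"grip":0.045},{"dp":[0,0,0],"dr":[0,0,0],"grip":0.045}]' 50
python3 -m inch '[{"dp":[0,0,0],"dr":[0,0,0],"grip":0.045},{"dp":[0,0,0],"dr":[0,0,0],"grip":0.045},{"dp":[0,0,0],"dr":[0,0,0],"grip":0.045}]' 50
python3 - <<'E'
from h import *
c=bot.capture("scene");t=bot.capture("top")
cv2.imwrite("pics/g1.png",cv2.resize(np.vstack([c["pixels"][260:400,290:470,::-1],t["pixels"][210:350,320:500,::-1]]),None,fx=2,fy=2,interpolation=2))
E
```

```text
time_s: 3.37
ee_pos: [545.7, -185.8, 0.2]
ee_rot: [0.501, -0.501, 0.498, -0.5]
ft_force: [-0.8, -0.1, -0.3]
grip_width: 0.886
time_s: 3.78
ee_pos: [548.5, -187.2, 4.4]
ee_rot: [0.5, -0.499, 0.501, -0.5]
ft_force: [-0.5, -0.5, -0.3]
grip_width: 0.592
time_s: 4.03
ee_pos: [548.3, -187.0, 4.1]
ee_rot: [0.5, -0.5, 0.5, -0.5]
ft_force: [-0.7, 0.1, 3.5]
grip_width: 0.591
```

View pics/g1.png

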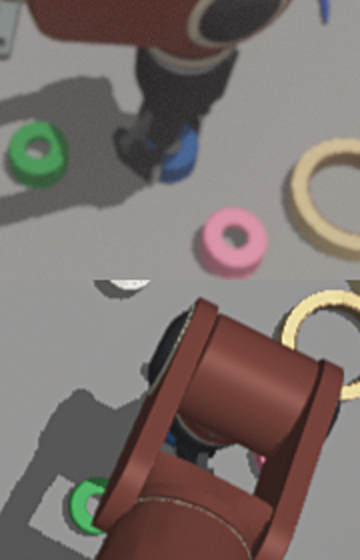

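The cap is gripped: grip width is 0.59 (about 50 mm) and it shows between the fingers at crop (183,155). Next I lift it and carry it over the post.

```bash

python3 -m inch '[{"dp":[0,-0.01,0],"dr":[0,0,0],"grip":0.045},{"dp":[0,-0.02,0],"dr":[0,0,0],"grip":0.045},{"dp":[0,-0.03,0],"dr":[0,0,0],"grip":0.045},{"dp":[0,-0.03,0],"dr":[0,0,0],"grip":0.045},{"dp":[-0.01,-0.01,0],"dr":[0,0,0],"grip":0.045}]' 50 
python3 -m inch '[{"dp":[-0.036,0,-0.0015],"dr":[0,0,0],"grip":0.045},{"dp":[-0.036,0,-0.0015],"dr":[0,0,0],"grip":0.045},{"dp":[-0.036,0,-0.0015],"dr":[0,0,0],"grip":0.045},{"dp":[-0.036,0,-0.0015],"dr":[0,0,0],"grip":0.045},{"dp":[-0.036,0,-0.0015],"dr":[0,0,0],"grip":0.045}]' 
python3 -m inch '[{"dp":[-0.03,0,-0.0015],"dr":[0,0,0],"grip":0.045},{"dp":[-0.0183,0,0],"dr":[0,0,0],"grip":0.045},{"dp":[0,0,0],"dr":[0,0,0],"grip":0.045},{"dp":[0,0,0],"dr":[0,0,0],"grip":0.045},{"dp":[0,0,0],"dr":[0,0,0],"grip":0.045}]' 
python3 - <<'E'
from h import *
P=[]
for n in range(3):
    c=bot.capture("scene");o=bot.observe();P.append(o["ee_pos"])
print(np.array(P).round(1),o["qpos"],o["ft_force"],o["torque"],Rot.from_quat(o['ee_rot']).as_matrix().round(4).tolist())
t=bot.capture("top")
cv2.imwrite("pics/h1.png",cv2.resize(np.vstack([c["pixels"][150:300,180:380,::-1],t["pixels"][190:340,180:380,::-1]]),None,fx=2,fy=2,interpolation=2))
E
```

```text
time_s: 4.55
ee_pos: [550.2, -178.8, 108.6]
ee_rot: [0.499, -0.498, 0.503, -0.5]
ft_force: [1.8, -0.6, 0.1]
grip_width: 0.594
time_s: 4.97
ee_pos: [539.0, 5.5, 102.3]
ee_rot: [-0.5, 0.501, -0.5, 0.5]
ft_force: [1.0, -0.2, -1.1]
grip_width: 0.595
time_s: 5.38
ee_pos: [538.3, 51.3, 102.7]
ee_rot: [0.5, -0.5, 0.5, -0.5]
ft_force: [-0.2, -0.1, -1.4]
grip_width: 0.593
[[538.5  50.9 102.9]
 [538.6  50.6 103. ]
 [538.7  50.5 103.1]] [-4.39780909e-02 -3.12706901e-02  1.92005311e+00 -1.74969988e-04
  1.25313351e+00 -4.23761975e-02] [ 0.24760729 -0.19166585 -1.67332688] [-0.06215898 -0.03161999 -0.03183653] [[-0.0015, -0.0003, 1.0], [-1.0, -0.0002, -0.0015], [0.0002, -1.0, -0.0003]]
```

View pics/h1.png

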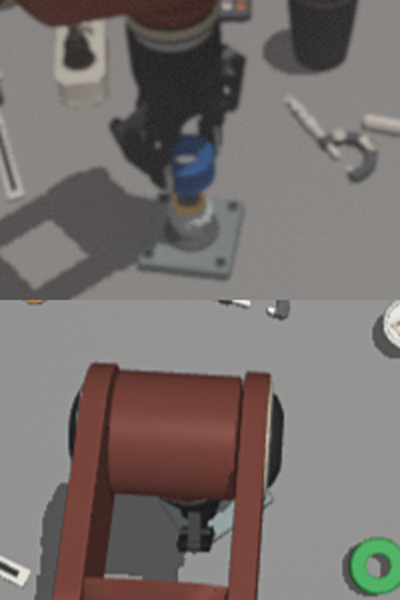

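The scene crop shows the cap (190,165) held level and straight above the gold ring (188,203). I'll lower it to just above the post, then feel the way down.

```bash

python3 -m inch '[{"dp":[-0.0006,0.014,0],"dr":[0,0,0],"grip":0.045},{"dp":[0,0.014,0],"dr":[0,0,0],"grip":0.045},{"dp":[0,0.007,0],"dr":[0,0,0],"grip":0.045},{"dp":[0,0,0],"dr":[0,0,0],"grip":0.045}]' 
python3 -m inch '[{"dp":[0,0.001,0],"dr":[0,0,0],"grip":0.045},{"dp":[0,0.001,0],"dr":[0,0,0],"grip":0.045},{"dp":[0,0.001,0],"dr":[0,0,0],"grip":0.045}]' 
python3 -m inch '[{"dp":[0,0.001,0],"dr":[0,0,0],"grip":0.045},{"dp":[0,0.001,0],"dr":[0,0,0],"grip":0.045},{"dp":[0,0.001,0],"dr":[0,0,0],"grip":0.045}]' 
python3 -m inch '[{"dp":[0,0.001,0],"dr":[0,0,0],"grip":0.045},{"dp":[0,0.001,0],"dr":[0,0,0],"grip":0.045},{"dp":[0,0.001,0],"dr":[0,0,0],"grip":0.045}]' 
```

```text
time_s: 5.92
ee_pos: [537.2, 51.5, 66.1]
ee_rot: [-0.501, 0.501, -0.499, 0.499]
ft_force: [-0.8, -0.7, -1.0]
grip_width: 0.597
time_s: 6.17
ee_pos: [539.5, 51.9, 66.2]
ee_rot: [0.5, -0.5, 0.5, -0.5]
ft_force: [0.3, 0.0, -0.5]
grip_width: 0.595
time_s: 6.42
ee_pos: [539.0, 52.1, 62.6]
ee_rot: [-0.5, 0.5, -0.5, 0.5]
ft_force: [-0.2, -0.4, -0.3]
grip_width: 0.593
time_s: 6.67
ee_pos: [538.7, 52.1, 59.2]
ee_rot: [0.5, -0.5, 0.5, -0.5]
ft_force: [-0.4, 0.8, -1.8]
grip_width: 0.597
```

```bash

for i in 1; do python3 -m inch '[{"dp":[0,0.001,0],"dr":[0,0,0],"grip":0.045},{"dp":[0,0.001,0],"dr":[0,0,0],"grip":0.045}]' |grep -E 'pos|force'; done
python3 -m inch '[{"dp":[0,0.0005,0],"dr":[0,0,0],"grip":0.045},{"dp":[0,0.0005,0],"dr":[0,0,0],"grip":0.045}]'  |grep -E 'pos|force'
python3 -m inch '[{"dp":[0,0.0005,0],"dr":[0,0,0],"grip":0.045},{"dp":[0,0.0005,0],"dr":[0,0,0],"grip":0.045}]'  |grep -E 'pos|force'
python3 -m inch '[{"dp":[0,0.0005,0],"dr":[0,0,0],"grip":0.045},{"dp":[0,0.0005,0],"dr":[0,0,0],"grip":0.045}]'  |grep -E 'pos|force'
```

```text
ee_pos: [538.6, 52.0, 57.2]
ft_force: [-1.9, -0.1, -0.8]
ee_pos: [538.5, 52.0, 56.1]
ft_force: [-1.3, -0.3, -1.0]
ee_pos: [538.5, 52.0, 55.1]
ft_force: [-1.4, -1.1, -1.4]
ee_pos: [538.6, 52.0, 54.3]
ft_force: [-2.9, -1.0, 2.3]
```

```bash

python3 -m inch '[{"dp":[0,0.0003,0],"dr":[0,0,0],"grip":0.045},{"dp":[0,0,0],"dr":[0,0,0],"grip":0.045}]'  |grep -E 'pos|force'
python3 -m inch '[{"dp":[0,0.0003,0],"dr":[0,0,0],"grip":0.045},{"dp":[0,0,0],"dr":[0,0,0],"grip":0.045}]'  |grep -E 'pos|force'
python3 -c "
from h import *
o=bot.observe();print(o['ee_pos'],o['ft_force'],o['torque'])"
```

```text
ee_pos: [538.6, 52.0, 54.2]
ft_force: [-3.0, -0.5, 2.1]
ee_pos: [538.6, 52.0, 54.1]
ft_force: [-5.5, -1.0, 4.5]
[538.62777351  52.02984003  54.11822631] [-5.51337019 -1.04823312  4.5239258 ] [-0.31062551  0.8876464  -0.01517419]
```

```bash

python3 -m inch '[{"dp":[0,0,-0.0004],"dr":[0,0,0],"grip":0.045},{"dp":[0,0,0],"dr":[0,0,0],"grip":0.045}]'  |grep -E 'pos|force'
python3 -m inch '[{"dp":[0,0,-0.0004],"dr":[0,0,0],"grip":0.045},{"dp":[0,0,0],"dr":[0,0,0],"grip":0.045}]'  |grep -E 'pos|force'
python3 -m inch '[{"dp":[0,0,-0.0004],"dr":[0,0,0],"grip":0.045},{"dp":[0,0,0],"dr":[0,0,0],"grip":0.045}]'  |grep -E 'pos|force'
```

```text
ee_pos: [538.6, 52.0, 54.1]
ft_force: [-4.1, -1.8, 4.4]
ee_pos: [538.6, 52.0, 54.2]
ft_force: [-2.0, -1.9, 4.3]
ee_pos: [538.5, 52.1, 54.2]
ft_force: [-0.2, -1.4, 3.5]
```

```bash

python3 -m inch '[{"dp":[0,-0.0001,0],"dr":[0,-0.052,0],"grip":0.045},{"dp":[0,-0.0001,0],"dr":[0,-0.052,0],"grip":0.045},{"dp":[0,-0.0001,0],"dr":[0,-0.052,0],"grip":0.045}]'  |grep -E 'pos|force'
python3 -m inch '[{"dp":[0,-0.0001,0],"dr":[0,-0.052,0],"grip":0.045},{"dp":[0,-0.0001,0],"dr":[0,-0.052,0],"grip":0.045},{"dp":[0,-0.0001,0],"dr":[0,-0.052,0],"grip":0.045}]'  |grep -E 'pos|force'
python3 -m inch '[{"dp":[0,-0.0001,0],"dr":[0,-0.052,0],"grip":0.045}]'
python3 -c "
from h import *
o=bot.observe();print(o['ee_pos'],o['ft_force'],o['torque'],o['qpos'][5])"
```

```text
ee_pos: [538.3, 52.2, 54.6]
ft_force: [-1.2, -1.7, 5.2]
ee_pos: [538.4, 52.2, 55.0]
ft_force: [-1.7, 0.2, 5.0]
time_s: 8.75
ee_pos: [538.4, 52.3, 55.2]
ee_rot: [-0.582, 0.4, -0.401, 0.583]
ft_force: [-1.8, 0.1, 5.1]
grip_width: 0.593
[538.38895668  52.25080079  55.15663907] [-1.75662747  0.12712296  5.14414184] [-0.11687653  0.30207109 -0.08042608] -0.4076154351756861
```

```bash

python3 -m inch '[{"dp":[0,-0.00012,0],"dr":[0,-0.052,0],"grip":0.045},{"dp":[0,-0.00012,0],"dr":[0,-0.052,0],"grip":0.045},{"dp":[0,-0.00012,0],"dr":[0,-0.052,0],"grip":0.045}]'  |grep -E 'pos|force'
python3 -m inch '[{"dp":[0,-0.00012,0],"dr":[0,-0.052,0],"grip":0.045},{"dp":[0,-0.00012,0],"dr":[0,-0.052,0],"grip":0.045},{"dp":[0,-0.00012,0],"dr":[0,-0.052,0],"grip":0.045}]'  |grep -E 'pos|force'
python3 -m inch '[{"dp":[0,-0.00012,0],"dr":[0,-0.052,0],"grip":0.045},{"dp":[0,-0.00012,0],"dr":[0,-0.052,0],"grip":0.045},{"dp":[0,-0.00012,0],"dr":[0,-0.052,0],"grip":0.045}]'  |grep -E 'pos|force'
python3 -c "
from h import *
o=bot.observe();print(o['ee_pos'],o['ft_force'],o['torque'],o['qpos'][5])"
```

```text
ee_pos: [538.5, 52.3, 55.6]
ft_force: [-1.1, -0.6, 5.5]
ee_pos: [538.5, 52.3, 56.0]
ft_force: [-2.8, -0.3, 6.1]
ee_pos: [538.5, 52.4, 56.4]
ft_force: [-2.3, 0.3, 6.0]
[538.49181295  52.42426959  56.40281485] [-2.31497766  0.29800746  6.04334663] [-0.00200806  0.33043441 -0.09146786] -0.8756107910626686
```

```bash

python3 -m inch '[{"dp":[0,-0.00012,0],"dr":[0,-0.052,0],"grip":0.045},{"dp":[0,-0.00012,0],"dr":[0,-0.052,0],"grip":0.045}]'  |grep -E 'pos|force'
python3 -m inch '[{"dp":[0,-0.00012,0],"dr":[0,-0.052,0],"grip":0.045},{"dp":[0,0,0],"dr":[0,0,0],"grip":0.045}]'  |grep -E 'pos|force'
python3 -m inch '[{"dp":[0,-0.00012,0],"dr":[0,-0.052,0],"grip":0.045},{"dp":[0,0,0],"dr":[0,0,0],"grip":0.045}]'  |grep -E 'pos|force'
python3 -m inch '[{"dp":[0,-0.00012,0],"dr":[0,-0.052,0],"grip":0.045},{"dp":[0,0,0],"dr":[0,0,0],"grip":0.045}]'  |grep -E 'pos|force'
```

```text
ee_pos: [538.2, 52.6, 56.4]
ft_force: [-2.3, 0.8, 5.1]
ee_pos: [538.4, 52.2, 56.2]
ft_force: [-0.2, -1.0, 3.3]
ee_pos: [538.0, 52.2, 55.7]
ft_force: [2.7, -0.8, -1.1]
ee_pos: [537.3, 52.2, 55.4]
ft_force: [0.4, -0.4, -0.5]
```

```bash

python3 -m inch '[{"dp":[0,0.001,0],"dr":[0,-0.03,0],"grip":0.045},{"dp":[0,0.001,0],"dr":[0,0,0],"grip":0.045}]'  |grep -E 'pos|force'
python3 -m inch '[{"dp":[0,0.001,0],"dr":[0,0,0],"grip":0.045},{"dp":[0,0,0],"dr":[0,0,0],"grip":0.045}]'  |grep -E 'pos|force'
python3 -c "
from h import *
o=bot.observe();print(o['ee_pos'],o['ft_force'],o['torque'],o['qpos'][5],Rot.from_quat(o['ee_rot']).as_matrix().round(3).tolist())"
```

```text
ee_pos: [537.2, 52.2, 53.5]
ft_force: [0.4, 0.1, -0.8]
ee_pos: [537.2, 52.1, 52.5]
ft_force: [-0.1, -0.2, -1.2]
[537.20688616  52.12195476  52.4690853 ] [-0.13774023 -0.18072764 -1.22785656] [-0.0208432  -0.01264585  0.08534818] -1.1616076798334067 [[0.9, -0.001, 0.435], [-0.435, 0.0, 0.9], [-0.001, -1.0, -0.0]]
```

```bash

python3 -m inch '[{"dp":[0,0.0007,0],"dr":[0,0,0],"grip":0.045},{"dp":[0,0.0007,0],"dr":[0,0,0],"grip":0.045}]'  |grep -E 'pos|force'
python3 -m inch '[{"dp":[0,0.0005,0],"dr":[0,0,0],"grip":0.045},{"dp":[0,0.0003,0],"dr":[0,0,0],"grip":0.045}]'  |grep -E 'pos|force'
python3 -m inch '[{"dp":[0,0.0005,0],"dr":[0,0,0],"grip":0.045},{"dp":[0,0,0],"dr":[0,0,0],"grip":0.045}]'  |grep -E 'pos|force'
python3 -c "
from h import *
o=bot.observe();print(o['ee_pos'],o['ft_force'],o['torque'])"
```

```text
ee_pos: [537.5, 52.1, 51.5]
ft_force: [-0.9, 0.3, 0.3]
ee_pos: [537.9, 52.1, 51.4]
ft_force: [-1.5, -0.1, 3.3]
ee_pos: [538.2, 52.1, 51.4]
ft_force: [-1.1, 1.3, 5.7]
[538.15489815  52.06582257  51.38772711] [-1.07329672  1.32647223  5.6849403 ] [0.00253092 0.29084606 0.05513297]
```

```bash

python3 -m inch '[{"dp":[0,0.00015,0],"dr":[0,0.06,0],"grip":0.045},{"dp":[0,0.00015,0],"dr":[0,0.06,0],"grip":0.045},{"dp":[0,0.00015,0],"dr":[0,0.06,0],"grip":0.045}]'  |grep -E 'pos|force'
python3 -m inch '[{"dp":[0,0.00017,0],"dr":[0,0.06,0],"grip":0.045},{"dp":[0,0.00017,0],"dr":[0,0.06,0],"grip":0.045},{"dp":[0,0.00017,0],"dr":[0,0.06,0],"grip":0.045}]'  |grep -E 'pos|force'
python3 -c "
from h import *
o=bot.observe();print(o['ee_pos'],o['ft_force'],o['torque'],o['qpos'][5])"
```

```text
ee_pos: [538.7, 52.0, 50.9]
ft_force: [0.0, 0.0, 2.8]
ee_pos: [538.7, 52.0, 50.4]
ft_force: [0.5, 0.3, 3.5]
[538.69540442  51.97422445  50.39868278] [0.48118256 0.31396332 3.4619148 ] [-0.00522471 -0.05193942  0.03857607] -0.8001489729569745
```

```bash

python3 -m inch '[{"dp":[0,0.00017,0],"dr":[0,0.06,0],"grip":0.045},{"dp":[0,0.00017,0],"dr":[0,0.06,0],"grip":0.045},{"dp":[0,0.00017,0],"dr":[0,0.06,0],"grip":0.045},{"dp":[0,0.00017,0],"dr":[0,0.06,0],"grip":0.045}]'  |grep -E 'pos|force'
python3 -m inch '[{"dp":[0,0.00017,0],"dr":[0,0.06,0],"grip":0.045},{"dp":[0,0.00017,0],"dr":[0,0.06,0],"grip":0.045},{"dp":[0,0.00017,0],"dr":[0,0.06,0],"grip":0.045},{"dp":[0,0.00017,0],"dr":[0,0.06,0],"grip":0.045}]'  |grep -E 'pos|force'
python3 -m inch '[{"dp":[0,0.00017,0],"dr":[0,0.06,0],"grip":0.045},{"dp":[0,0.00017,0],"dr":[0,0.06,0],"grip":0.045},{"dp":[0,0.00017,0],"dr":[0,0.06,0],"grip":0.045}]'  |grep -E 'pos|force'
python3 -c "
from h import *
o=bot.observe();print(o['ee_pos'],o['ft_force'],o['torque'],o['qpos'][5])"
```

```text
ee_pos: [538.7, 52.0, 49.7]
ft_force: [-0.6, -0.9, 2.9]
ee_pos: [538.6, 51.9, 49.0]
ft_force: [-0.8, -1.0, 2.8]
ee_pos: [538.5, 51.9, 48.4]
ft_force: [-0.3, -0.2, 2.7]
[538.49509413  51.90122315  48.4417043 ] [-0.3497103  -0.15251584  2.69221906] [-0.12466418  0.09212724  0.01793112] -0.14016921465740415
```

```bash

python3 -m inch '[{"dp":[0,0.00017,0],"dr":[0,0.06,0],"grip":0.045},{"dp":[0,0.00017,0],"dr":[0,0.06,0],"grip":0.045},{"dp":[0,0.00017,0],"dr":[0,0.06,0],"grip":0.045}]'  |grep -E 'pos|force'
python3 -m inch '[{"dp":[0,0.00017,0],"dr":[0,0.06,0],"grip":0.045},{"dp":[0,0.00017,0],"dr":[0,0.06,0],"grip":0.045},{"dp":[0,0.00017,0],"dr":[0,0.06,0],"grip":0.045}]'  |grep -E 'pos|force'
python3 -m inch '[{"dp":[0,0.00017,0],"dr":[0,0.06,0],"grip":0.045},{"dp":[0,0.00017,0],"dr":[0,0.06,0],"grip":0.045},{"dp":[0,0.00017,0],"dr":[0,0.06,0],"grip":0.045}]'  |grep -E 'pos|force'
python3 -c "
from h import *
o=bot.observe();print(o['ee_pos'],o['ft_force'],o['torque'],o['qpos'][5])"
```

```text
ee_pos: [538.4, 51.9, 48.0]
ft_force: [-0.4, -0.5, 3.0]
ee_pos: [538.4, 51.8, 47.5]
ft_force: [-0.9, -1.0, 3.6]
ee_pos: [538.3, 51.7, 47.1]
ft_force: [-1.6, -2.3, 4.9]
[538.31853258  51.74594683  47.10737204] [-1.59173838 -2.32661199  4.93716519] [-0.20366606  0.28527998  0.04619435] 0.3997732340199922
```

```bash

python3 -m inch '[{"dp":[0,0.00005,0],"dr":[0,0.06,0],"grip":0.045},{"dp":[0,0.00005,0],"dr":[0,0.06,0],"grip":0.045},{"dp":[0,0.00005,0],"dr":[0,0.06,0],"grip":0.045}]'  |grep -E 'pos|force'
python3 -m inch '[{"dp":[0,0.0001,0],"dr":[0,0.06,0],"grip":0.045},{"dp":[0,0.0001,0],"dr":[0,0.06,0],"grip":0.045},{"dp":[0,0.0001,0],"dr":[0,0.06,0],"grip":0.045}]'  |grep -E 'pos|force'
python3 -m inch '[{"dp":[0,0.0001,0],"dr":[0,0.06,0],"grip":0.045},{"dp":[0,0.0001,0],"dr":[0,0.06,0],"grip":0.045},{"dp":[0,0.0001,0],"dr":[0,0.06,0],"grip":0.045}]'  |grep -E 'pos|force'
python3 -c "
from h import *
o=bot.observe();print(o['ee_pos'],o['ft_force'],o['torque'],o['qpos'][5],o['grip_width'])"
```

```text
ee_pos: [538.2, 51.7, 47.0]
ft_force: [-2.6, -1.9, 5.3]
ee_pos: [538.2, 51.7, 46.8]
ft_force: [-2.9, -2.0, 6.6]
ee_pos: [538.2, 51.6, 46.7]
ft_force: [-3.2, -1.5, 7.6]
[538.16054662  51.63167679  46.6902759 ] [-3.17613532 -1.49474059  7.64059617] [-0.22994807  0.63113112  0.03705527] 0.9397174137247934 0.592108566719602
```

```bash

python3 -m inch '[{"dp":[0,0.0001,0],"dr":[0,0.06,0],"grip":0.045},{"dp":[0,0.0001,0],"dr":[0,0.06,0],"grip":0.045},{"dp":[0,0.0001,0],"dr":[0,0.06,0],"grip":0.045}]'  |grep -E 'pos|force'
python3 -m inch '[{"dp":[0,0.0001,0],"dr":[0,0.06,0],"grip":0.045},{"dp":[0,0.0001,0],"dr":[0,0.06,0],"grip":0.045},{"dp":[0,0,0],"dr":[0,0,0],"grip":0.045}]'  |grep -E 'pos|force'
python3 -c "
from h import *
o=bot.observe();print(o['ee_pos'],o['ft_force'],o['torque'],o['qpos'][5],o['grip_width'])"
```

```text
ee_pos: [538.1, 51.6, 46.5]
ft_force: [-4.1, -1.9, 7.9]
ee_pos: [538.0, 51.6, 46.3]
ft_force: [-4.4, -1.5, 8.8]
[538.04160436  51.64528762  46.26660483] [-4.35753644 -1.49351331  8.78586367] [-0.35480824  0.68969773 -0.05461386] 1.2389153284951935 0.5951086815630804
```

```bash

python3 -m inch '[{"dp":[0.0002,0.0001,0],"dr":[0,0.06,0],"grip":0.045},{"dp":[0.0002,0.0001,0],"dr":[0,0.06,0],"grip":0.045},{"dp":[0.0002,0.0001,0],"dr":[0,0.06,0],"grip":0.045}]'  |grep -E 'pos|force'
python3 -m inch '[{"dp":[0,0.00005,0],"dr":[0,0.06,0],"grip":0.045},{"dp":[0,0,0],"dr":[0,0.06,0],"grip":0.045},{"dp":[0,0,0],"dr":[0,0,0],"grip":0.045}]'  |grep -E 'pos|force'
python3 -m inch '[{"dp":[0,-0.0003,0],"dr":[0,0,0],"grip":0.045},{"dp":[0,-0.0003,0],"dr":[0,0,0],"grip":0.045},{"dp":[0,0,0],"dr":[0,0,0],"grip":0.045}]'  |grep -E 'pos|force'
python3 -c "
from h import *
o=bot.observe();print(o['ee_pos'],o['ft_force'],o['torque'],o['qpos'][5],o['grip_width'])"
```

```text
ee_pos: [537.8, 51.5, 45.9]
ft_force: [-1.9, -0.6, 6.0]
ee_pos: [537.7, 51.5, 45.6]
ft_force: [-3.7, -1.7, 6.6]
ee_pos: [537.6, 51.5, 45.7]
ft_force: [-0.2, -2.5, 4.6]
[537.64825621  51.53769851  45.66898484] [-0.15896258 -2.52767538  4.55253911] [-0.49686611  0.04364763 -0.07239686] 1.5365671018436198 0.5993224913693194
```

```bash

python3 -m inch '[{"dp":[0,-0.0003,0.0004],"dr":[0,0,0],"grip":0.045},{"dp":[0,-0.0002,0],"dr":[0,0,0],"grip":0.045},{"dp":[0,0,0],"dr":[0,0,0],"grip":0.045}]'  |grep -E 'pos|force'
python3 -m inch '[{"dp":[0,0,0],"dr":[0,0,0],"grip":0.056},{"dp":[0,0,0],"dr":[0,0,0],"grip":0.065},{"dp":[0,0,0],"dr":[0,0,0],"grip":0.075},{"dp":[0,0,0],"dr":[0,0,0],"grip":0.08},{"dp":[0,0,0],"dr":[0,0,0],"grip":0.08}]'
python3 -m inch '[{"dp":[0,-0.01,0],"dr":[0,0,0],"grip":0.08},{"dp":[0,-0.02,0],"dr":[0,0,0],"grip":0.08},{"dp":[0,-0.03,0],"dr":[0,0,0],"grip":0.08},{"dp":[0,-0.03,0],"dr":[0,0,0],"grip":0.08},{"dp":[0,-0.03,0],"dr":[0,0,0],"grip":0.08}]'
python3 -m inch '[{"dp":[0,-0.03,0],"dr":[0,0,0],"grip":0.08},{"dp":[0.0,0,-0.04],"dr":[0,0,0],"grip":0.08},{"dp":[0,0,-0.04],"dr":[0,0,0],"grip":0.08},{"dp":[0,0,-0.04],"dr":[0,0,0],"grip":0.08},{"dp":[0,0,-0.04],"dr":[0,0,0],"grip":0.08}]'
python3 -m inch '[{"dp":[0,0,-0.04],"dr":[0,0,0],"grip":0.08},{"dp":[0,0,0],"dr":[0,0,0],"grip":0.08},{"dp":[0,0,0],"dr":[0,0,0],"grip":0.08}]'
python3 - <<'E'
from h import *
c=bot.capture("scene");t=bot.capture("top")
b=[(c,blob(c,*BLUE,(240,210,310,290))),(t,blob(t,*BLUE,(250,250,320,320)))]
for z in (40,42,44): 
  L=locate(b,26,z,z+28.5,[538,51]);print(z,[v.round(1) for v in L],[hullc(p)[1] for _,p in b])
cv2.imwrite("pics/end.png",cv2.resize(np.vstack([c["pixels"][150:300,180:380,::-1],t["pixels"][190:340,180:380,::-1]]),None,fx=2,fy=2,interpolation=2))
E
```

```text
ee_pos: [537.6, 51.5, 45.7]
ft_force: [2.8, -1.0, 1.6]
time_s: 15.83
ee_pos: [536.6, 51.7, 45.2]
ee_rot: [0.002, 0.707, -0.707, -0.003]
ft_force: [-0.5, 0.5, -0.2]
grip_width: 0.936
time_s: 16.25
ee_pos: [536.7, 51.6, 167.4]
ee_rot: [0.002, 0.707, -0.707, -0.003]
ft_force: [1.1, 0.7, 0.4]
grip_width: 0.939
time_s: 16.67
ee_pos: [538.1, 213.1, 197.0]
ee_rot: [0.003, 0.707, -0.707, -0.002]
ft_force: [1.5, -0.4, -0.1]
grip_width: 0.937
time_s: 16.92
ee_pos: [538.0, 253.5, 196.2]
ee_rot: [-0.001, -0.707, 0.707, 0.001]
ft_force: [0.2, -0.9, -0.2]
grip_width: 0.94
40 [array([540. ,  51.2]), array([542. ,  51.4]), array([538.4,  51.4])] [556.0, 661.5]
42 [array([539.5,  50.7]), array([540.9,  50.1]), array([538.3,  51.3])] [556.0, 661.5]
44 [array([539. ,  50.1]), array([539.9,  48.9]), array([538.1,  51.2])] [556.0, 661.5]
```

View pics/end.png

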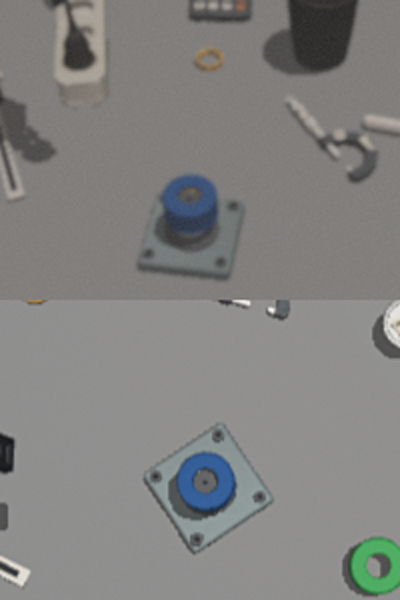

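The picture shows the cap level and centred on the post, at crop (190,205) in the scene view and (205,482) in the top view. The gripper is clear and the micrometer, pot and rings are undisturbed. Handing in.

```bash
python3 -c "
from bench import bot
print(bot.job_done())"
```

```text
the job is handed in; nothing more can be done
None
```

The blue cap is screwed down on the post and clamps the cage ring. I let go of it, moved the gripper clear and handed the job in at about 17 s. No verdict was reported.

- **Finding the thread:** I turned the cap anticlockwise under about 5 N. It climbed 0.05 mm per degree, matching the thread pitch. The wrist force vanished at the top, with the cap about 52.3–52.8 mm above the holder's underside. Lowering it then met the next ridge about 5 mm further down; the task text gives 6 mm.
- **Screwing down:** I turned it clockwise about 145° from the drop. It met the ring at about 65–70°, as expected. When I took the arm's push off, the cap did not rise, so the thread was holding it.
- **Final height:** The cap's origin works out at about 41.6–42.1 mm, so the seat is pressed down about 2 mm. That is roughly 20 N on the ring, inferred from the height and not measured directly.
- **Last picture:** The cap looks level, and the joint fit puts its axis at about (539.5, 50.7), against (538.5, 51.6) for the post. That is about 1.3 mm apart. The two cameras disagreed by 2–3 mm, close to the calibration error, so the picture alone cannot confirm the 2 mm limit. The lug play of about 1 mm should keep it inside.
- **Other things on the desk:** The parts of the desk visible in the last picture looked undisturbed. Force readings during the job stayed below 10 N.

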